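Restart the tripped polisher

ROBOT

A 7-joint arm with a two-finger parallel gripper is mounted at the origin on the work surface. World frame = base frame: x ahead of the robot, y to its left, z up, the work surface at z = 0. Lengths are in m, angles in rad, forces in N, time in s.
With the tool pointing down it reaches from about 0.4 to 0.85 m from the base axis. Payload 10.4 kg.
Tool frame: the origin (TCP) lies midway between the tips of the shut fingers; the grasp point (between the pads) lies 19 mm behind it; z points along the fingers, y is the line along which they close (so a half turn about z gives the same grasp; the last joint's range is limited). The gripper opens to 87 mm and grips with 3 to 60 N. Pads are 19 mm wide; open, the fingers measure 117 mm over their backs; the gripper's body (75 mm by 190 mm) begins 51 mm behind the grasp point.
Start: joints at [1.113, 0.332, -0.065, 1.46, 0.022, 1.35, -0.088], TCP at [0.263, -0.567, 0.223] pointing down, gripper open.
Joint ranges: [-2.6, 2.6], [-0.5, 2.12], [-1.47, 1.34], [0.16, 2.42], [-1.27, 4.41], [0.06, 2.06], [-2.6, 2.6]. Speed limits (rad/s): [2.22, 2.22, 2.79, 2.79, 3.14, 3.14, 3.14].

INTERFACE

Orientations are given as a unit quaternion [x, y, z, w].
In Python, from bench import r gives the robot as it stands.
- The arm moves only by the tool arm_command, never from a script. Its arguments are lists of equal length, an entry for each row: "xyz": the shift along the world's x, y, z in m, a list of three; "rot": the turn, a rotation vector about the world's x, y, z in rad, a list of three. In form: {"xyz": [[tx, ty, tz], ...], "rot": [[ax, ay, az], ...]}. A call has 1 to 20 rows; each row is the pose to reach, as a shift and turn from the pose commanded when the call began; what a row does not reach only later rows make up. A row lasts 1/12 s, in which the tool goes at most 41.7 mm and 7.16 degrees, less where a joint would pass 70% of its speed; a pose out of reach is approached as far as the arm can. A call with a gripper value outside its range is refused whole. "grip" is the opening, from 0 (shut) to 1 (fully open), set as the call begins (left out, the last holds). The fingers move at their own pace and stop on an object; "squeeze" is the grip in N (left out, the last holds). Time passes only in rows, so rows that repeat a pose let the fingers close. It gives the time, the measured TCP pose, the force, the opening and the grip force at its end, in the units of the state.
- r.read_state(): the state, without advancing time (a new reading comes with each control period).
- r.camera(name): name is "scene" or "top" or "wrist"; returns the picture (420x560x3 uint8, red, green, blue); there is no depth.
- r.camera_model(name): a dict with "fx", "fy", "cx", "cy" (pixels), "T" (4x4, takes a point from camera to world coordinates). Camera axes: x right, y up, looking along -z (the intrinsics and any distortion apply to the point x, -y, -z); pixel columns grow to the right and rows downward; lengths in m; the calibration is good to about 2 mm. A picture is of the moment at which its call begins: read the wrist's pose just before it. camera_model takes no time and is no camera call; for the wrist camera it gives the pose at the moment of the call.
- r.close_job(): hands the job in; it is judged then, once.
Trained networks look in the newest picture that a camera, given by its name, has taken for a name from the list of things; names that differ only in an ending like _2 or _b are one class to them, and where a whole thing is asked for, a point or a joint stands for the part that bears it (a point fixed in the world has none). Each returns a list of dicts, best first, with "conf" (0 to 1); they miss things now and then, are a little off and sometimes report something else, mostly with a low value. They report only what shows in the picture. A call takes as long as a camera call. They do not tell look-alikes from the thing itself.
- r.look_for(label, camera): "at" ([x, y, z] in m, in the coordinates of the camera as it stood for that picture, good to about 4 mm: the middle of the surface that is visible of it).
- r.spot_point(label, camera): "at" ([x, y, z] in m, in the coordinates of the camera as it stood for that picture, good to about 4 mm: a listed point, or the origin of a listed thing).
The state is a dict: "time": time; "joint_positions": joint angles; "joint_vel": joint speeds; "joint_torque": joint torques, N m; "ee_pos": TCP position; "eef_rot": TCP orientation; "ft_force": force on the tool from outside, world axes, zero at the start; "torque": the same for the moment, N m; "width": finger opening in m; "grip_force": force on a finger pad.
Only numpy, scipy, OpenCV 4.12 (cv2) and the standard library are available. Lean on these libraries where they do the work, as an engineer would, in place of code of your own. Each camera call takes 0.05 s, during which the arm holds its last target. There are 200 camera calls.

TASK

The bench polisher has tripped out. With closed fingers, push the popped-out yellow button on the white starter box fully in so that it stays in, then push the blue rocker fully over to ON by pressing down its end with the white bar, and then press the green button on the grey handset fully down, hold it down for a good second and let it go. Work in that order, leave the red button and the orange rocker alone, do not pick up the handset or push it about, and do not disturb the other things on the bench.

Things in the scene. Friction and masses are not known exactly. Their poses are not given: they have to be found in the camera images.
- starter: White motor starter box fixed to the bench, 90 x 120 x 60 mm high (its x by y by z); origin at the centre of its underside. The yellow trip button stands in the middle of its top.
- trip_top (a point): Centre of the flat top of the yellow trip button (32 mm across), 16 mm above the starter box's top (76 mm above the bench) when popped out; moves with the button. z points up. Its round black collar is 3 mm high and 48 mm across.
- trip (a joint): How far the yellow trip button is pushed in, m: 0 = popped out, 0.008 = fully in (it still stands 8 mm above the box). It has friction only (about 4 N) and stays where it is left.
- blue_box: Grey switch box fixed to the bench, 120 x 76 x 50 mm high (x, y, z); origin: centre of its underside. On top, a blue rocker, 80 mm along x, 36 mm wide; pivot line along y above the origin, 64 mm high. +x is the ON end: that half of the rocker has a white bar (10 x 30 mm) across its outer end, and a black cable gland sticks out of that end of the box. This one belongs to the dust extractor.
- blue_rocker (a joint): Tilt of the blue rocker, rad: 0 = off (the half with the white bar slopes up by 0.34 rad, its outer end 13 mm above the pivot; the other half is level), 0.34 = on (the half with the white bar is level, its top at 64 mm above the bench, and the other half slopes up). It has friction only (0.06 N m, about 2 N at the pressing point) and stays where it is left. It starts off.
- blue_press (a point): Where to press to switch the blue rocker on: on top of the half with the white bar, on the rocker's middle line, 28 mm from the pivot; moves with the rocker (about 73 mm above the bench when off, 64 mm when on).
- orange_box: Grey switch box fixed to the bench, 120 x 76 x 50 mm high (x, y, z); origin: centre of its underside. On top, a orange rocker, 80 mm along x, 36 mm wide; pivot line along y above the origin, 64 mm high. +x is the ON end: that half of the rocker has a white bar (10 x 30 mm) across its outer end, and a black cable gland sticks out of that end of the box. This one is to be left alone.
- orange_rocker (a joint): Tilt of the orange rocker, rad: 0 = off (the half with the white bar slopes up by 0.34 rad, its outer end 13 mm above the pivot; the other half is level), 0.34 = on (the half with the white bar is level, its top at 64 mm above the bench, and the other half slopes up). It has friction only (0.06 N m, about 2 N at the pressing point) and stays where it is left. It starts off and must stay off.
- handset: Loose grey remote handset lying flat on the bench, 70 x 170 x 28 mm high (its x by y by z), 0.3 to 0.6 kg; origin at the centre of its underside. Green button 42 mm along its +y, red button 42 mm along its -y.
- green_top (a point): Green round spring button of the handset, 32 mm across, its flat top standing 10 mm proud of the handset (38 mm above the bench). This point is the centre of the button's top and moves with it; its z axis points up. START.
- green (a joint): How far the green button is pressed, m: 0 = released, 0.006 = fully down (it then stands 4 mm proud). Spring: starts to move at 1.6 N, fully down takes 4 N; springs back up.
- red_top (a point): Red round spring button of the handset, 32 mm across, its flat top standing 10 mm proud of the handset (38 mm above the bench). This point is the centre of the button's top and moves with it; its z axis points up. STOP, not to be pressed.
- red (a joint): How far the red button is pressed, m: 0 = released, 0.006 = fully down. Spring as for the green one.
- spray: Loose short can standing upright, 52 mm across, about 110 mm tall; origin at the centre of its underside. Bystander.
- puck: Loose dark round steel block, 80 mm across, 40 mm high; origin at the centre of its underside. Bystander.
- block: Loose bright steel bench block, 65 x 65 x 25 mm high; origin at the centre of its underside. Bystander.
- hammer: Loose small mallet lying flat along its x axis, 240 mm long, orange handle towards -x, head (72 mm wide along y, 28 mm high) at +x; origin under its middle. Bystander.
Mind the look-alikes: they are no part of the job. Leave any pink look-alike of the blue_box alone. Leave any purple look-alike of the starter alone.

How it is judged:
By the outcome, as a careful person would: the job done as asked, in the order asked, and still so for the second after the job is handed in, with the robot touching nothing.
It also fails if it takes over 58 s, if anything falls off the work surface, if the arm or the gripper's body presses on something with over 40 N, if the wrist force passes 120 N, or if a joint passes its speed limit or range.

## Working session

There is one attempt and no reset: what is moved stays moved. The work goes in short steps, Python scripts to look and compute and a tool call to move; the robot and the scene stay as the last step left them, time stands still between calls to the robot, and variables do not carry over. Pictures are saved under pics/ and viewed, at most 10 in all, crops included, and the job is handed in when it is done.

Besides the shell and the picture viewer there is one more tool, called after "Call:" as name(argument=value, ...) on one line, values as JSON. arm_command: Moves the arm, as the interface text tells. Its arguments: {"type":"object","properties":{"xyz":{"type":"array"},"rot":{"type":"array"},"grip":{"type":"number"},"squeeze":{"type":"number"}},"required":["xyz","rot"]}

```bash
mkdir -p pics; cat > h.py <<'E'
from bench import r
import numpy as np, cv2
def snap(c,f=None):
    m=r.camera_model(c); im=r.camera(c)
    if f: cv2.imwrite('pics/'+f,im[:,:,::-1])
    return im,m
def world(m,p): return (np.array(m["T"])@np.r_[p,1])[:3]
def pix(m,w):
    p=np.linalg.inv(m["T"])@np.r_[w,1]; return np.array([m["cx"]+m["fx"]*p[0]/-p[2], m["cy"]+m["fy"]*-p[1]/-p[2]])
def ray(m,uv,z):
    d=np.array([(uv[0]-m["cx"])/m["fx"],-(uv[1]-m["cy"])/m["fy"],-1]); T=np.array(m["T"]); d=T[:3,:3]@d; o=T[:3,3]
    return o+d*(z-o[2])/d[2]
E
python3 - <<'E'
from h import *
for c in ["top","scene"]:
    im,m=snap(c,c+"1.png"); print(c,{k:v for k,v in m.items() if k!="T"})
    for l in ["trip_top","blue_press","blue_box","green_top","red_top","handset","starter"]+(["spray","puck","block","hammer","orange_box"] if c=="top" else []):
        for d in r.spot_point(l,c)[:3]:
            w=world(m,d["at"]); print(l,round(d["conf"],2),w.round(3),pix(m,w).round())
s=r.read_state(); print(s["time"],s["ee_pos"],s["eef_rot"],s["ft_force"])
E
```

```text
top {'fx': 404.35027295008956, 'fy': 404.35027295008956, 'cx': 273.282916737741, 'cy': 206.205993075548}
trip_top 0.52 [ 0.513 -0.217  0.078] [362. 198.]
trip_top 0.42 [ 0.34  -0.246  0.078] [377. 270.]
blue_press 0.78 [0.336 0.244 0.072] [172. 278.]
blue_press 0.57 [0.519 0.268 0.072] [161. 201.]
blue_box 0.86 [0.494 0.281 0.001] [163. 214.]
blue_box 0.57 [0.311 0.248 0.001] [176. 285.]
green_top 0.53 [0.458 0.011 0.037] [268. 224.]
red_top 0.63 [ 0.481 -0.068  0.034] [299. 215.]
handset 0.73 [ 0.471 -0.031  0.   ] [284. 220.]
starter 0.78 [ 0.338 -0.247  0.002] [369. 269.]
starter 0.74 [ 0.509 -0.216  0.001] [355. 203.]
spray 0.76 [0.698 0.171 0.002] [205. 135.]
spray 0.61 [ 0.501 -0.436  0.006] [439. 204.]
puck 0.96 [ 0.684 -0.208 -0.001] [349. 138.]
block 0.8 [ 0.501 -0.436  0.004] [438. 204.]
hammer 0.82 [ 0.505  0.445 -0.003] [100. 211.]
hammer 0.57 [ 0.512 -0.218  0.081] [363. 199.]
orange_box 0.92 [ 0.673 -0.001  0.002] [271. 143.]
scene {'fx': 406.03346949727546, 'fy': 406.03346949727546, 'cx': 275.67605988336163, 'cy': 202.8384643055701}
trip_top 0.65 [ 0.341 -0.246  0.078] [205. 147.]
trip_top 0.45 [ 0.513 -0.218  0.071] [198. 192.]
blue_press 0.83 [0.518 0.271 0.075] [365. 219.]
blue_press 0.53 [0.332 0.236 0.075] [357. 168.]
blue_box 0.97 [0.305 0.246 0.004] [357. 176.]
blue_box 0.81 [0.49  0.282 0.002] [364. 226.]
green_top 0.63 [0.455 0.006 0.037] [276. 195.]
red_top 0.6 [ 0.474 -0.069  0.039] [251. 196.]
handset 0.77 [ 0.469 -0.03   0.002] [264. 204.]
starter 0.78 [ 0.514 -0.221  0.005] [200. 205.]
starter 0.66 [ 0.335 -0.247  0.001] [208. 162.]
1.05 [ 0.26329595 -0.5668534   0.22260785] [9.76460765e-01 2.15695086e-01 2.05419724e-05 5.63879362e-05] [-0.2701894  -0.36705449  0.16442737]
```

View pics/top1.png

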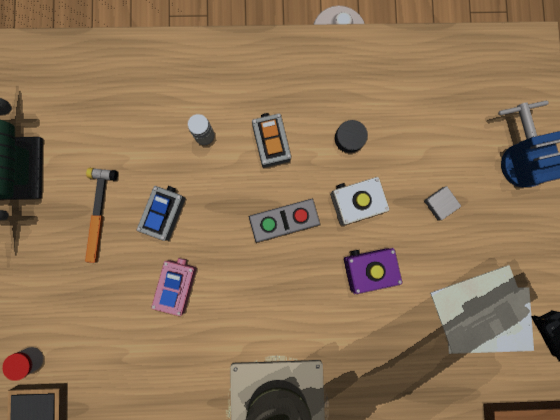

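View pics/scene1.png

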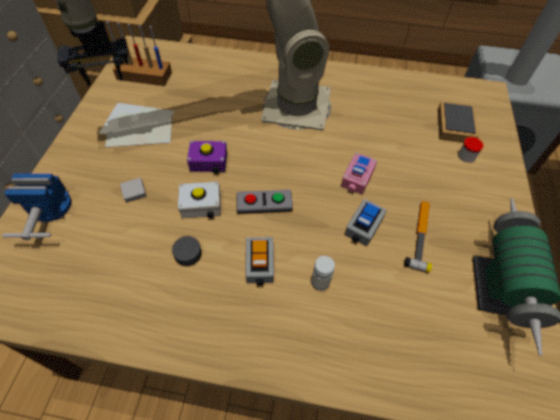

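The top picture shows two starters: white at (361,201) and purple at (374,270). It also shows two blue-rocker boxes: grey at (160,213) and pink at (173,288). The white starter and the grey box fit the description, because purple and pink are the look-alikes. The handset is at (285,220), with green on the left at (268,224). I'll confirm in an enlarged crop and refine by colour.

```bash
python3 - <<'E'
from h import *
im=cv2.imread('pics/top1.png')
a=cv2.resize(im[170:310,120:220],None,fx=4,fy=4,interpolation=cv2.INTER_CUBIC); b=cv2.resize(im[170:310,320:420],None,fx=4,fy=4,interpolation=cv2.INTER_CUBIC)
cv2.imwrite('pics/crop1.png',np.hstack([a,b]))
def c(cam,lo,hi,box,z):
    im=cv2.imread(f'pics/{cam}1.png'); m=r.camera_model(cam); h=cv2.cvtColor(im,cv2.COLOR_BGR2HSV); k=cv2.inRange(h,lo,hi); q=np.zeros_like(k); x0,y0,x1,y1=box; q[y0:y1,x0:x1]=k[y0:y1,x0:x1]
    M=cv2.moments(q,True); uv=(M['m10']/M['m00'],M['m01']/M['m00']); print(cam,M['m00'],np.round(uv,1),ray(m,uv,z).round(4))
for cam,by,bg,br in [("top",(340,180,385,220),(255,210,282,238),(290,203,312,228)),("scene",(180,180,215,205),(268,190,290,206),(240,190,262,206))]:
    c(cam,(22,120,100),(35,255,255),by,.075); c(cam,(45,80,50),(90,255,255),bg,.037)
    try: c(cam,(170,120,80),(180,255,255),br,.037)
    except ZeroDivisionError: pass
E
```

```text
top 134.0 [362.9 199.2] [ 0.512  -0.2199  0.075 ]
top 140.0 [268.2 224. ] [0.4589 0.0113 0.037 ]
scene 80.0 [197.7 191.7] [ 0.5141 -0.2179  0.075 ]
scene 91.0 [277.7 197.3] [0.4613 0.0121 0.037 ]
scene 4.0 [248.5 197.8] [ 0.4802 -0.0744  0.037 ]
```

View pics/crop1.png

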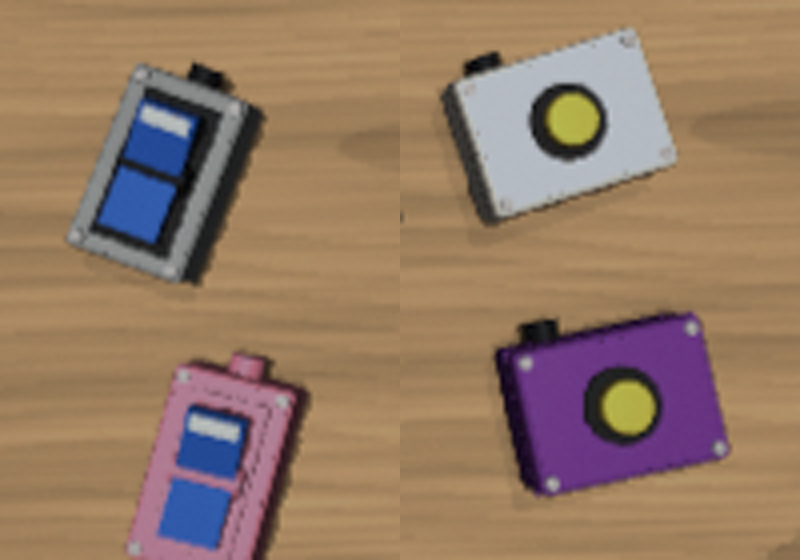

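The crop confirms it: the grey box (left, top) has the white bar and gland at its upper end, and the white starter is at upper right. I'll shut the gripper, go above the white starter and turn the tool to line up with the blue rocker.

Call:
arm_command(xyz=[[0.03,0.04,0],[0.05,0.07,0],[0.075,0.105,0],[0.1,0.14,0],[0.125,0.175,0],[0.15,0.21,0],[0.175,0.245,0],[0.2,0.28,0],[0.225,0.315,0],[0.25,0.348,-0.02],[0.25,0.348,-0.05],[0.25,0.348,-0.05],[0.25,0.348,-0.05],[0.25,0.348,-0.05],[0.25,0.348,-0.05]], rot=[[0,0,-0.08],[0,0,-0.16],[0,0,-0.24],[0,0,-0.32],[0,0,-0.4],[0,0,-0.48],[0,0,-0.56],[0,0,-0.64],[0,0,-0.72],[0,0,-0.8],[0,0,-0.845],[0,0,-0.845],[0,0,-0.845],[0,0,-0.845],[0,0,-0.845]], grip=0, squeeze=10)

```text
time: 2.3
ee_pos: [0.5133, -0.2207, 0.1741]
eef_rot: [0.979, -0.205, 0.001, 0.001]
ft_force: [0.2, -0.8, 0.1]
width: 0.0017
grip_force: 0.0
```

```bash
python3 - <<'E'
from h import *
im,m=snap("wrist","w1.png")
for d in r.spot_point("trip_top","wrist")[:2]:
    w=world(m,d["at"]); print(d["conf"],w.round(4),pix(m,w))
h=cv2.cvtColor(im,cv2.COLOR_RGB2HSV);k=cv2.inRange(h,(22,120,100),(35,255,255))
n,l,s,c=cv2.connectedComponentsWithStats(k)
for i in range(1,n):
    if s[i,4]>200: print(s[i],c[i],ray(m,c[i],.076).round(4))
st=r.read_state();print(st["time"],st["ee_pos"],st["eef_rot"],st["width"],st["ft_force"])
E
```

```text
0.72 [ 0.5118 -0.2175  0.0745] [282.03595966 216.68585896]
[ 264  192   42   44 1450] [284.53931034 213.80275862] [ 0.5135 -0.2202  0.076 ]
2.4 [ 0.51334652 -0.22042051  0.17398621] [ 9.78855938e-01 -2.04547724e-01  1.04262232e-03  4.41329892e-04] 0.00025563179319437854 [-0.25438234 -0.57249736  0.29441142]
```

View pics/w1.png

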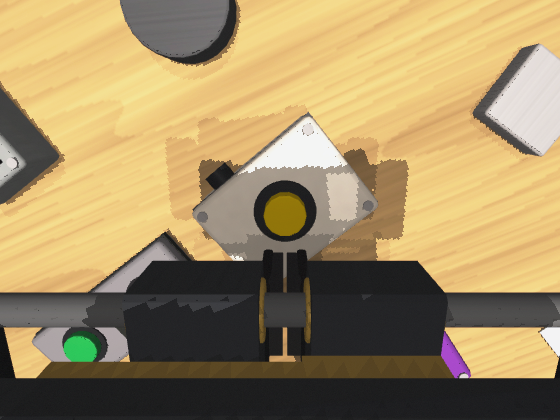

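The wrist view shows the yellow button at (284,214), straight under the tool. Pressing.

Call:
arm_command(xyz=[[0,0,-0.03],[0,0,-0.06],[0,0,-0.085],[0,0,-0.092],[0,0,-0.096],[0,0,-0.099],[0,0,-0.101],[0,0,-0.103],[0,0,-0.105],[0,0,-0.107],[0,0,-0.107],[0,0,-0.107],[0,0,-0.107]], rot=[[0,0,0],[0,0,0],[0,0,0],[0,0,0],[0,0,0],[0,0,0],[0,0,0],[0,0,0],[0,0,0],[0,0,0],[0,0,0],[0,0,0],[0,0,0]])

```text
time: 3.48
ee_pos: [0.5141, -0.2195, 0.068]
eef_rot: [0.979, -0.204, 0.001, 0.001]
ft_force: [-8.5, 1.6, 21.0]
width: 0.0001
grip_force: 10.2
```

Bottomed out at 0.068 with 21 N. I'll lift and go over to the blue rocker.

Call:
arm_command(xyz=[[0,0,0.03],[0,0,0.07],[0,0.01,0.105],[0,0.05,0.105],[0,0.09,0.105],[0,0.13,0.105],[0,0.17,0.105],[0,0.21,0.105],[0,0.25,0.105],[0,0.29,0.105],[0,0.33,0.105],[0,0.37,0.105],[0,0.41,0.105],[0.003,0.45,0.105],[0.005,0.48,0.105],[0.005,0.488,0.105],[0.005,0.488,0.105],[0.005,0.488,0.105],[0.005,0.488,0.105]], rot=[[0,0,0],[0,0,0],[0,0,0],[0,0,0],[0,0,0],[0,0,0],[0,0,0],[0,0,0],[0,0,0],[0,0,0],[0,0,0],[0,0,0],[0,0,0],[0,0,0],[0,0,0],[0,0,0],[0,0,0],[0,0,0],[0,0,0]])

```text
time: 5.07
ee_pos: [0.5182, 0.2697, 0.1708]
eef_rot: [0.979, -0.203, 0.0, -0.0]
ft_force: [0.4, 0.2, 0.1]
width: 0.0003
grip_force: 0.0
```

```bash
python3 - <<'E'
from h import *
im,m=snap("wrist","w2.png")
for l in ("blue_press","blue_box"):
  for d in r.spot_point(l,"wrist")[:2]:
    w=world(m,d["at"]); print(l,d["conf"],w.round(4),pix(m,w))
st=r.read_state();print(st["time"],st["ee_pos"],st["eef_rot"],st["joint_positions"])
im,m=snap("top","top2.png")
for d in r.spot_point("trip_top","top")[:2]: print(world(m,d["at"]).round(4))
E
```

```text
blue_press 0.77 [0.5149 0.2709 0.0697] [285.57292829 217.06775328]
blue_box 0.56 [0.495  0.2812 0.0028] [283.73385303 219.47340976]
5.2167 [0.51876754 0.26793608 0.17068026] [ 9.78855438e-01 -2.04553207e-01  1.25325291e-04  3.72012909e-05] [-0.31904486  0.2913387  -0.28276179  1.63164296  0.08536135  1.23059887
 -2.60182492]
[ 6.781e-01 -2.084e-01  3.000e-04]
[ 0.5102 -0.216   0.0705]
```

View pics/w2.png

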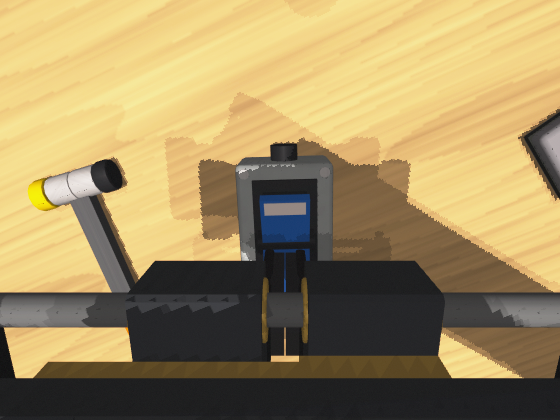

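The wrist view shows the white bar at (285,209) and the gland at (284,151), directly ahead. The tool is over the white-bar half of the grey box. Joint 7 is at its limit, so I turn back a little and then press.

Call:
arm_command(xyz=[[0,0,0],[0.001,0,0],[0.001,0,-0.02],[0.001,0,-0.05],[0.001,0,-0.075],[0.001,0,-0.085],[0.001,0,-0.09],[0.001,0,-0.094],[0.001,0,-0.097],[0.001,0,-0.1],[0.001,0,-0.102],[0.001,0,-0.104],[0.001,0,-0.106],[0.001,0,-0.108],[0.001,0,-0.109],[0.001,0,-0.109],[0.001,0,-0.109],[0.001,0,-0.109]], rot=[[0,0,0.1],[0,0,0.2],[0,0,0.3],[0,0,0.3],[0,0,0.3],[0,0,0.3],[0,0,0.3],[0,0,0.3],[0,0,0.3],[0,0,0.3],[0,0,0.3],[0,0,0.3],[0,0,0.3],[0,0,0.3],[0,0,0.3],[0,0,0.3],[0,0,0.3],[0,0,0.3]])

```text
time: 6.82
ee_pos: [0.5201, 0.2697, 0.0643]
eef_rot: [0.998, -0.055, 0.001, -0.0]
ft_force: [-6.5, -4.8, 23.7]
width: 0.0004
grip_force: 12.1
```

```bash
python3 -c "
from h import *
s=r.read_state();print(s['ee_pos'],s['ft_force'],s['joint_positions'].round(3) if hasattr(s['joint_positions'],'round') else s['joint_positions'])"
```

```text
[0.52008807 0.26968    0.06427152] [-6.46533012 -4.83251505 23.6568054 ] [-0.303  0.402 -0.308  1.73   0.14   1.028 -2.341]
```

Rocker is fully over (z = 0.064, 24 N). I'll go over to the green button.

Call:
arm_command(xyz=[[0,0,0.03],[0,0,0.07],[0,-0.02,0.09],[-0.01,-0.06,0.09],[-0.02,-0.1,0.09],[-0.03,-0.14,0.09],[-0.04,-0.18,0.09],[-0.05,-0.22,0.09],[-0.06,-0.25,0.09],[-0.06,-0.257,0.08],[-0.06,-0.257,0.07],[-0.06,-0.257,0.07],[-0.06,-0.257,0.07],[-0.06,-0.257,0.07]], rot=[[0,0,0],[0,0,0],[0,0,0.05],[0,0,0.1],[0,0,0.15],[0,0,0.2],[0,0,0.25],[0,0,0.3],[0,0,0.35],[0,0,0.35],[0,0,0.35],[0,0,0.35],[0,0,0.35],[0,0,0.35]])

```text
time: 7.98
ee_pos: [0.4595, 0.0139, 0.1315]
eef_rot: [0.993, 0.121, -0.0, -0.0]
ft_force: [0.1, -0.9, 0.3]
width: 0.0004
grip_force: 0.0
```

```bash
python3 - <<'E'
from h import *
im,m=snap("wrist","w3.png")
for d in r.spot_point("green_top","wrist")[:2]:
    w=world(m,d["at"]); print(d["conf"],w.round(4),pix(m,w))
h=cv2.cvtColor(im,cv2.COLOR_RGB2HSV);k=cv2.inRange(h,(45,80,50),(90,255,255))
n,l,s,c=cv2.connectedComponentsWithStats(k)
for i in range(1,n):
    if s[i,4]>200: print(s[i],c[i],ray(m,c[i],.038).round(4))
st=r.read_state();print(st["time"],st["ee_pos"],st["ft_force"])
a=snap("scene")[0]; cv2.imwrite('pics/crop2.png',np.vstack([cv2.resize(a[140:260,160:400],(600,300),interpolation=cv2.INTER_CUBIC),cv2.resize(im,(400,300)) if 0 else cv2.copyMakeBorder(cv2.resize(im,(400,300)),0,0,0,200,0)])[:,:,::-1])
E
```

```text
0.61 [0.4607 0.0129 0.0373] [286.99897915 214.13444968]
[ 267  193   43   45 1530] [288.14771242 215.13660131] [0.4603 0.012  0.038 ]
8.0833 [0.45965389 0.01340087 0.13179081] [-0.04239328  0.21775368  0.03133964]
```

View pics/crop2.png

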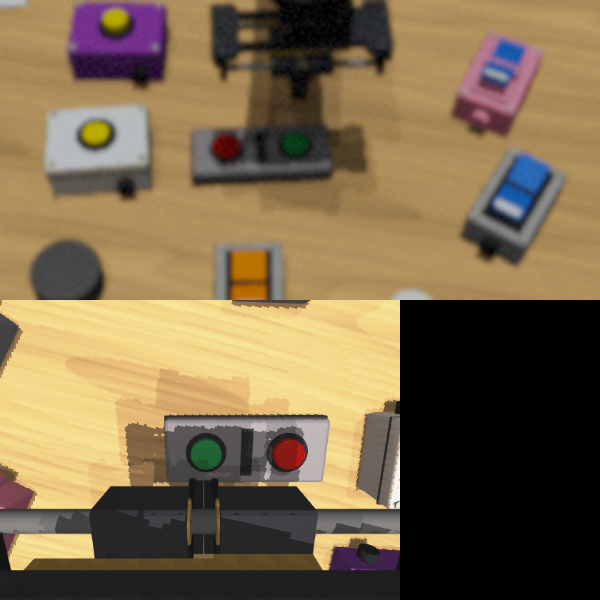

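The upper half shows the white starter's button in and the blue rocker's white-bar end level. The wrist half shows the tool lined up with the green button. Pressing gently.

Call:
arm_command(xyz=[[0,-0.001,-0.03],[0,-0.001,-0.06],[0,-0.001,-0.082],[0,-0.001,-0.09],[0,-0.001,-0.093],[0,-0.001,-0.095],[0,-0.001,-0.097],[0,-0.001,-0.099],[0,-0.001,-0.1],[0,-0.001,-0.1005],[0,-0.001,-0.1005],[0,-0.001,-0.1005]], rot=[[0,0,0],[0,0,0],[0,0,0],[0,0,0],[0,0,0],[0,0,0],[0,0,0],[0,0,0],[0,0,0],[0,0,0],[0,0,0],[0,0,0]])

```text
time: 9.13
ee_pos: [0.4602, 0.0113, 0.0323]
eef_rot: [0.993, 0.12, 0.001, 0.0]
ft_force: [-3.3, 1.1, 10.1]
width: 0.0002
grip_force: 5.0
```

Call:
arm_command(xyz=[[0,0,-0.0003],[0,0,-0.0003],[0,0,-0.0003],[0,0,-0.0003],[0,0,-0.0003],[0,0,-0.0003],[0,0,-0.0003],[0,0,-0.0003],[0,0,-0.0003],[0,0,-0.0003],[0,0,-0.0003],[0,0,-0.0003],[0,0,-0.0003],[0,0,-0.0003],[0,0,-0.0003],[0,0,-0.0003],[0,0,-0.0003],[0,0,-0.0003]], rot=[[0,0,0],[0,0,0],[0,0,0],[0,0,0],[0,0,0],[0,0,0],[0,0,0],[0,0,0],[0,0,0],[0,0,0],[0,0,0],[0,0,0],[0,0,0],[0,0,0],[0,0,0],[0,0,0],[0,0,0],[0,0,0]])

```text
time: 10.63
ee_pos: [0.4603, 0.0114, 0.0323]
eef_rot: [0.993, 0.12, 0.001, 0.0]
ft_force: [-4.9, 0.6, 12.8]
width: 0.0007
grip_force: 6.8
```

Call:
arm_command(xyz=[[0,0,0.01],[0,0,0.03],[0,0,0.06],[0,0,0.1],[0,0,0.14],[0,0,0.17],[0,0,0.17],[0,0,0.17],[0,0,0.17]], rot=[[0,0,0],[0,0,0],[0,0,0],[0,0,0],[0,0,0],[0,0,0],[0,0,0],[0,0,0],[0,0,0]])

```text
time: 11.38
ee_pos: [0.4591, 0.011, 0.2008]
eef_rot: [0.993, 0.12, 0.0, 0.0]
ft_force: [0.0, 0.4, -0.1]
width: 0.0003
grip_force: 0.0
```

```bash
python3 - <<'E'
from h import *
for c,ls in (("wrist",["green_top","handset"]),("scene",["green_top","trip_top","blue_press","handset"])):
  im,m=snap(c,c+"9.png")
  for l in ls:
    for d in r.spot_point(l,c)[:2]: print(c,l,round(d["conf"],2),world(m,d["at"]).round(4))
a=cv2.imread('pics/scene9.png'); cv2.imwrite('pics/crop3.png',cv2.resize(a[140:290,160:400],(800,500),interpolation=cv2.INTER_CUBIC))
E
```

```text
wrist green_top 0.76 [0.462  0.012  0.0378]
wrist handset 0.56 [ 0.4642 -0.0306  0.0038]
scene green_top 0.64 [0.4577 0.0121 0.0381]
scene trip_top 0.63 [ 0.3373 -0.2399  0.0779]
scene trip_top 0.49 [ 0.5163 -0.2218  0.0644]
scene blue_press 0.53 [0.3305 0.2388 0.0748]
scene blue_press 0.52 [0.5188 0.2693 0.065 ]
```

View pics/crop3.png

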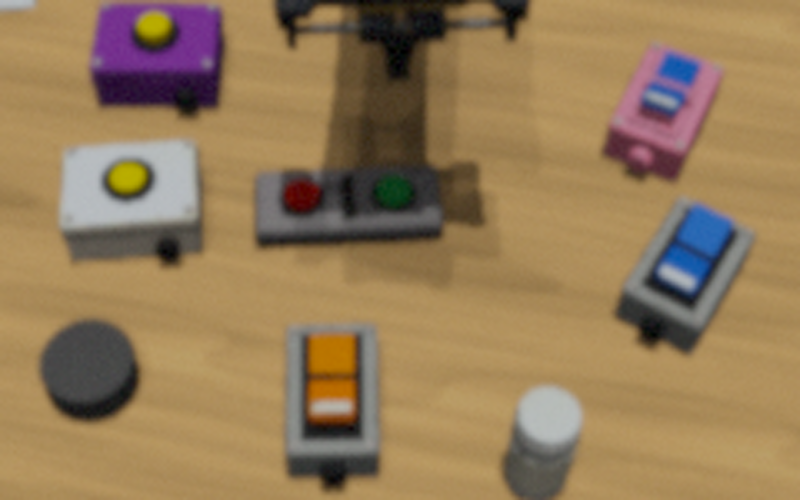

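The final crop shows the white starter's button in at (128,178), the blue rocker over at (690,255), the green button back up at (393,190) and everything else in place. Handing in.

```bash
python3 -c "
from bench import r
print(r.close_job())"
```

```text
the job is handed in; nothing more can be done
None
```

The job is done and handed in: yellow trip button pushed fully in, blue rocker pushed fully ON, then the green button held down about 1.5 s and released; one risk is that joint 7 briefly read -2.602 against its -2.6 limit, so that range check could count against it.

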